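# Tip the grinding balls into the shielded balance

### The arm

A 6-joint arm with a two-finger parallel gripper is mounted at the origin on the work surface. World frame = base frame: x ahead of the robot, y to its left, z up, the work surface at z = 0. Lengths are in m, angles in rad, forces in N, time in s.
With the tool pointing down it reaches from about 0.25 to 0.725 m from the base axis. Payload 4 kg.
Tool frame: the origin (TCP) lies midway between the tips of the shut fingers; the grasp point (between the pads) lies 19 mm behind it; z points along the fingers, y is the line along which they close (so a half turn about z gives the same grasp; the last joint's range is limited). The gripper opens to 85 mm and grips with 20 to 120 N. Pads are 22 mm wide; open, the fingers measure 114 mm over their backs; the gripper's body (76 mm by 85 mm) begins 54 mm behind the grasp point. The pads swing forward as they close: fully open they stand 13 mm farther back than shut.
Start: joints at [1.314, 0.241, 0.005, 1.335, 0, 1.571], TCP at [0.127, 0.484, 0.231] pointing down, gripper open.
Joint ranges: [-2.72, 2.72], [-1.05, 1.87], [-1.09, 1.28], [-1.99, 2.15], [-1.42, 1.44], [-3.14, 3.14]. Speed limits (rad/s): [2.79, 2.79, 3.14, 3.14, 3.14, 3.14].

### API

Orientations are given as a unit quaternion [x, y, z, w].
In Python, from workcell import monitor, vision, job gives the robot as it stands.
- The arm moves only by the tool move_arm, never from a script. Its argument "moves" is a list that holds one entry, the list of rows, each a list of 5 numbers: the shift along the world's x, y, z in m, then the turn about the world's z in degrees, then the opening in per cent of the stroke, from 0 (shut) to 100 (fully open). In form: [[[x, y, z, turn, gripper], ...]]. A call has 1 to 5 rows; each row is the pose to reach, as a shift and turn from the pose commanded when the call began; what a row does not reach only later rows make up. A row lasts 1/8 s, in which the tool goes at most 62.5 mm and 10.7 degrees, less where a joint would pass 70% of its speed; a pose out of reach is approached as far as the arm can. A call with a gripper value outside its range is refused whole. The fingers move at their own pace and stop on an object; the grip force is fixed at half the most. Time passes only in rows, so rows that repeat a pose let the fingers close. It gives the time, the measured TCP pose, the force, the opening and the grip force at its end, in the units of the state.
- monitor.get_obs(): the state, without advancing time (a new reading comes with each control period).
- vision.camera(name): name is "scene" or "top" or "wrist"; returns a dict with "color" (420x560x3 uint8, red, green, blue), "camera_matrix" (3x3 intrinsics, pixels), "eye" and "attitude" of the camera in the world; the wrist camera has in their place "hand_eye" (4x4, takes a point from camera to tool coordinates, whose origin is the TCP and whose axes are the flange's). Camera axes: x right, y up, looking along -z (the intrinsics and any distortion apply to the point x, -y, -z); pixel columns grow to the right and rows downward; lengths in m; the calibration is good to about 2 mm. The wrist camera is an equidistant fisheye: a pixel r from the principal point sees the ray r / f radians off the axis. A picture is of the moment at which its call begins: read the wrist's pose just before it. There is no depth.
- job.job_done(): hands the job in; it is judged then, once.
The state is a dict: "clock": time; "joint_pos": joint angles; "joint_vel": joint speeds; "tau": joint torques, N m; "eef_pos": TCP position; "tool_rot": TCP orientation; "ft_force": force on the tool from outside, world axes, zero at the start; "ft_torque": the same for the moment, N m; "grip_width": finger opening in m; "grasp_force": force on a finger pad.
Only numpy, scipy, OpenCV 4.12 (cv2) and the standard library are available. Lean on these libraries where they do the work, as an engineer would, in place of code of your own. Each camera call takes 0.05 s, during which the arm holds its last target. There are 200 camera calls.

### The job

Pick up the white porcelain casserole (the small bowl with a straight handle) that holds two steel grinding balls, carry it over the balance whose pan is sunk inside a square draught shield, and tip it steeply above the shield's walls so that both balls drop onto the pan. Do not press on the balance. Then stand the empty casserole upright on the bench again, clear of the balance.

Things in the scene. Friction and masses are not known exactly. Their poses are not given: they have to be found in the camera images.
- casserole: White porcelain cone bowl with a straight handle, 160 g. Origin: centre of its underside, z up. Diameter 36 mm at the foot, 92 at the rim; 32 mm high, wall 3, inner floor 5 mm up. Handle along its own -x, roughly towards the robot: bar 12 mm wide and tall, centre line 32 mm up, free from x = -46 to -123 mm; grip it near -85. Balls roll out past 60 degrees of tilt, freely at 75, any way round.
- ball1: Polished steel ball, diameter 20 mm, 33 g, lying in the casserole at the start. Origin: its centre. It rolls.
- ball2: The other steel ball, the same: diameter 20 mm, 33 g, lying in the casserole at the start. Origin: its centre.
- balance: White fixed balance with a grey square wall (draught shield) round a sunken steel pan; not the one with an open round pan. Origin: on the bench, under the pan's centre; z up, x and y along the walls. Pan top 60 mm up, 116 mm square inside the shield; walls 4 mm thick, tops 105 mm up, open above. Housing 220 (x) by 180 mm (y), 55 mm high, its middle 20 mm towards -x from the origin.
Mind the look-alikes: they are no part of the job. What is shaped like the casserole but orange or pink is not meant.

How it is judged:
By the outcome, as a careful person would: the job done as asked, in the order asked, and still so for the second after the job is handed in, with the robot touching nothing.
It also fails if it takes over 58 s, if anything falls off the work surface, if the arm or the gripper's body presses on something with over 40 N, if the wrist force passes 120 N, or if a joint passes its speed limit or range.

## Working session

There is one attempt and no reset: what is moved stays moved. The work goes in short steps, Python scripts to look and compute and a tool call to move; the robot and the scene stay as the last step left them, time stands still between calls to the robot, and variables do not carry over. Pictures are saved under pics/ and viewed, at most 10 in all, crops included, and the job is handed in when it is done.

Besides the shell and the picture viewer there is one more tool, called after ">>>" by a JSON object that holds its "fn" and its "kwargs". move_arm: Moves the arm, as the interface text tells. Its arguments: {"type":"object","properties":{"moves":{"type":"array","items":{"type":"array","items":{"type":"array","items":{"type":"number"}}}}},"required":["moves"]}

```bash
ls; mkdir -p pics; cat > h.py <<'E'
import numpy as np, cv2
from workcell import monitor, vision, job
from scipy.spatial.transform import Rotation as R
def att(a):
    a=np.array(a,float)
    return a if a.shape==(3,3) else R.from_quat(a).as_matrix()
def ray(c,u,v):
    K=np.array(c["camera_matrix"]); d=np.array([(u-K[0,2])/K[0,0],-(v-K[1,2])/K[1,1],-1.0])
    return np.array(c["eye"]), att(c["attitude"])@d
def onplane(c,u,v,z):
    e,d=ray(c,u,v); return e+d*(z-e[2])/d[2]
def pix(c,p):
    K=np.array(c["camera_matrix"]); q=att(c["attitude"]).T@(np.array(p)-np.array(c["eye"]))
    return K[0,0]*q[0]/-q[2]+K[0,2], K[1,1]*-q[1]/-q[2]+K[1,2]
E
python3 - <<'E'
from h import *
import pickle
for n in ("scene","top"):
    c=vision.camera(n); cv2.imwrite(f"pics/{n}0.png",c["color"][:,:,::-1]); pickle.dump(c,open(n+".pkl","wb"))
    print(n,[k for k in c],c["camera_matrix"],c["eye"],c["attitude"])
print(monitor.get_obs())
E
```

```text
pics
scene ['color', 'camera_matrix', 'eye', 'attitude'] [[429.43093644   0.         269.03349802]
 [  0.         429.43093644 211.04160944]
 [  0.           0.           1.        ]] [ 1.09453056 -0.05021499  0.93721431] [0.20225251 0.20275718 0.67665412 0.67832341]
top ['color', 'camera_matrix', 'eye', 'attitude'] [[391.02785262   0.         276.85751708]
 [  0.         391.02785262 211.38143808]
 [  0.           0.           1.        ]] [ 0.36806222 -0.07595843  0.87138598] [-0.06846824  0.05323582  0.7126627  -0.69612493]
{'clock': 0.1, 'joint_pos': array([ 1.31396932e+00,  2.41308085e-01,  3.87759922e-03,  1.33522546e+00,
       -1.15514758e-05,  1.57077294e+00]), 'joint_vel': array([-0.0018629 ,  0.00118086,  0.00364424,  0.00060576, -0.00037076,
        0.00019494]), 'tau': array([ 4.22339899e-04, -3.73138726e+01,  2.53009307e+01,  1.08331480e-02,
        1.46803754e-04, -1.79673684e-06]), 'eef_pos': array([0.12686592, 0.48305149, 0.23052387]), 'tool_rot': array([ 1.28049212e-01,  9.91767379e-01, -9.22892759e-04, -1.13354919e-04]), 'ft_force': array([ 0.19053871,  0.3654157 , -0.48922783]), 'ft_torque': array([0.02950874, 0.05971598, 0.00746806]), 'grasp_force': 0.0, 'grip_width': 0.08524598883530404}
```

View pics/scene0.png

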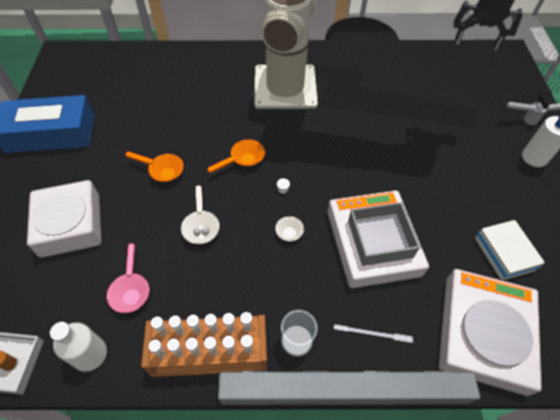

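View pics/top0.png

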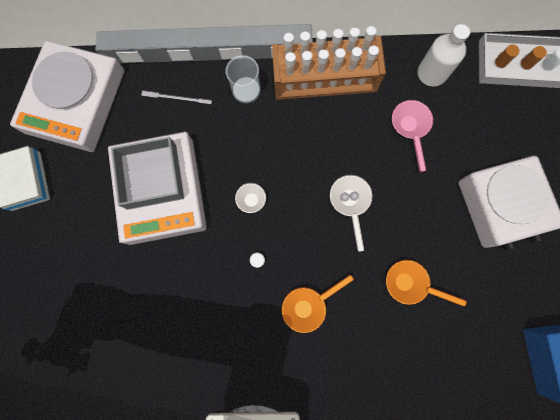

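The scene view shows the white casserole at (200,228) with two balls and its handle toward (199,187). The shielded balance is at (380,237). The top view has the bowl at (351,195), the handle end at (361,250), and the shield at about (150,173).

```bash
python3 - <<'E'
from h import *
import pickle
t=pickle.load(open("top.pkl","rb")); s=pickle.load(open("scene.pkl","rb"))
hsv=cv2.cvtColor(t["color"],cv2.COLOR_RGB2HSV); m=(((hsv[...,2]>110)&(hsv[...,1]<70))*255).astype(np.uint8)
n,l,st,ce=cv2.connectedComponentsWithStats(m); k=l[182,351] or l[200,335]
cm=((l==l[213,351])*255).astype(np.uint8) 
print(st[l[213,351]])
cs,_=cv2.findContours(cm,cv2.RETR_EXTERNAL,cv2.CHAIN_APPROX_NONE); c=max(cs,key=cv2.contourArea)[:,0]
# rim: opened to remove handle
op=cv2.morphologyEx(cv2.drawContours(np.zeros_like(cm),[c[:,None]],-1,255,-1),cv2.MORPH_OPEN,cv2.getStructuringElement(cv2.MORPH_ELLIPSE,(17,17)))
cc=max(cv2.findContours(op,cv2.RETR_EXTERNAL,cv2.CHAIN_APPROX_NONE)[0],key=cv2.contourArea)
P=np.array([onplane(t,u,v,.032)[:2] for u,v in cc[:,0]]).astype(np.float32)
(x,y),r=cv2.minEnclosingCircle(P); print("bowl",x,y,r,P.mean(0))
hm=cv2.subtract(cm,cv2.dilate(op,np.ones((5,5))));v,u=np.nonzero(hm)
H=np.array([onplane(t,a,b,.038)[:2] for a,b in zip(u,v)]); print("handle mean",H.mean(0)); d=H-[x,y]; print("max len",np.linalg.norm(d,axis=1).max()); 
h=d.mean(0); print("yaw of +x (deg)",np.degrees(np.arctan2(-h[1],-h[0])))
for nm,cam,cr in (("top",t,(95,120,215,250)),("scene",s,(320,180,440,295))):
    a,b,c2,d2=cr; im=cv2.resize(cam["color"][b:d2,a:c2],None,fx=5,fy=4.4,interpolation=cv2.INTER_CUBIC)
    if nm=="top": A=im
    else: cv2.imwrite("pics/crop_s.png",im[:,:,::-1])
cv2.imwrite("pics/crop_t.png",A[:,:,::-1])
E
```

```text
[ 330  175   43   77 1622]
bowl 0.5463648438453674 -0.22088968753814697 0.046693697571754456 [ 0.546684  -0.2210934]
handle mean [ 0.45920722 -0.2308472 ]
max len 0.12323076987070303
yaw of +x (deg) 6.517622312071763
```

View pics/crop_t.png

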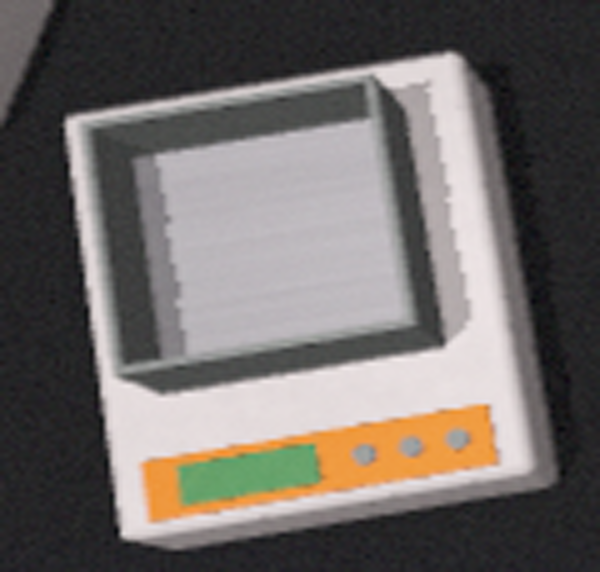

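```bash
python3 - <<'E'
from h import *
import pickle
t=pickle.load(open("top.pkl","rb"))
C=np.array([onplane(t,95+x/5,120+y/4.4,.105) for x,y in ((82,127),(372,77),(415,325),(120,372))])[:,:2]
print(C, C.mean(0), [np.linalg.norm(C[i]-C[i-1]) for i in range(4)])
e=C[0]-C[3]; print("yaw",np.degrees(np.arctan2(e[1],e[0])))
print("orange tip",onplane(t,352,278,.032))
E
```

```text
[[0.64161183 0.2785412 ]
 [0.66265148 0.15842503]
 [0.54262763 0.1378626 ]
 [0.52377062 0.25700147]] [0.59266539 0.20795758] [np.float64(0.11979361310892228), np.float64(0.12194491025492507), np.float64(0.12177248214953755), np.float64(0.12062195538817455)]
yaw 10.35851888307904
orange tip [ 0.36788789 -0.21467398  0.032     ]
```

>>> {"fn": "move_arm", "kwargs": {"moves": [[[0.335,-0.714,0,21.2,50],[0.335,-0.714,0,21.2,50],[0.335,-0.714,0,21.2,50],[0.335,-0.714,0,21.2,50],[0.335,-0.714,0,21.2,50]]]}}

```text
clock: 0.72
eef_pos: [0.2587, 0.2021, 0.2312]
tool_rot: [-0.057, 0.998, -0.0, 0.0]
ft_force: [1.4, 1.2, 0.0]
grip_width: 0.0429
grasp_force: 0.0
```

>>> {"fn": "move_arm", "kwargs": {"moves": [[[0.202,-0.432,0,0,45],[0.202,-0.432,0,0,45],[0.202,-0.432,0,0,45],[0.202,-0.432,0,0,45],[0.202,-0.432,0,0,45]]]}}

```text
clock: 1.35
eef_pos: [0.3911, -0.0813, 0.2313]
tool_rot: [-0.056, 0.998, 0.0, 0.0]
ft_force: [0.7, 0.2, 0.6]
grip_width: 0.0385
grasp_force: 0.0
```

>>> {"fn": "move_arm", "kwargs": {"moves": [[[0.069,-0.149,0,0,45],[0.069,-0.149,0,0,45],[0.069,-0.149,0,0,45],[0.069,-0.149,-0.05,0,45],[0.069,-0.149,-0.1,0,45]]]}}

```text
clock: 1.98
eef_pos: [0.4601, -0.2291, 0.13]
tool_rot: [-0.056, 0.998, -0.0, 0.0]
ft_force: [-0.5, -0.2, -0.1]
grip_width: 0.0384
grasp_force: 0.0
```

```bash
python3 - <<'E'
from h import *
o=monitor.get_obs(); print(o["eef_pos"],o["tool_rot"],o["joint_pos"],o["grip_width"])
c=vision.camera("wrist"); cv2.imwrite("pics/w1.png",c["color"][:,:,::-1]); print(c["hand_eye"],c["camera_matrix"])
E
```

```text
[ 0.46005694 -0.2290871   0.1299976 ] [-5.58422787e-02  9.98439493e-01 -1.92754159e-04  4.26249545e-04] [-4.62060757e-01  3.34175379e-01 -1.40613788e-01  1.09507561e+00
  8.71121870e-05 -5.73803414e-01] 0.03836708328007402
[[ 2.90409788e-04  9.46881368e-01  3.21582947e-01  8.37731916e-02]
 [ 9.99999905e-01 -1.70905568e-04 -3.99842294e-04 -3.44250617e-05]
 [-3.23642902e-04  3.21583032e-01 -9.46881328e-01 -1.43231089e-01]
 [ 0.00000000e+00  0.00000000e+00  0.00000000e+00  1.00000000e+00]] [[325.1922621    0.         279.56509625]
 [  0.         325.1922621  203.87329213]
 [  0.           0.           1.        ]]
```

View pics/w1.png

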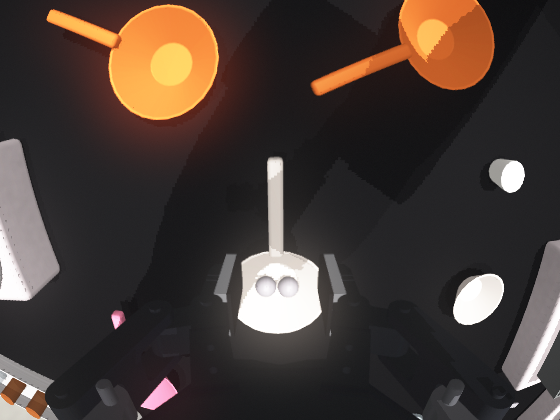

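The wrist view shows the handle from (275,160) to (277,250) and both balls in the bowl. It is nearly centred between the fingers.

```bash
cat >> h.py <<'E'
def wristpt(c,o,u,v,z):
    K=np.array(c["camera_matrix"]); a=np.array([u-K[0,2],v-K[1,2]]); r=np.hypot(*a); th=r/K[0,0]
    d=np.array([a[0]/r*np.sin(th),-a[1]/r*np.sin(th),-np.cos(th)]); T=np.array(c["hand_eye"]); Rt=R.from_quat(o["tool_rot"]).as_matrix()
    e=Rt@T[:3,3]+o["eef_pos"]; d=Rt@T[:3,:3]@d; return e+d*(z-e[2])/d[2]
E
python3 - <<'E'
from h import *
o=monitor.get_obs(); c=vision.camera("wrist"); g=c["color"].min(2)
Rt=R.from_quat(o["tool_rot"]).as_matrix(); L=[]
for v in range(165,245,5):
    u=np.nonzero(g[v,255:300]>120)[0]+255
    p=wristpt(c,o,(u.min()+u.max())/2,v,.038); L.append(np.r_[p,Rt.T@(p-o["eef_pos"])])
L=np.array(L); print(L[[0,-1]].round(4))
k=np.polyfit(L[:,0],L[:,1],1); print("yaw",np.degrees(np.arctan(k[0])),"y at .462",np.polyval(k,.462))
p=wristpt(c,o,275.5,157,.035); print("tip",p)
E
```

```text
Traceback (most recent call last):
ValueError: zero-size array to reduction operation minimum which has no identity
```

```bash
python3 - <<'E'
from h import *
o=monitor.get_obs(); c=vision.camera("wrist"); g=c["color"].min(2)
Rt=R.from_quat(o["tool_rot"]).as_matrix(); L=[]
for v in range(165,245,5):
    u=np.nonzero(g[v,255:300]>80)[0]+255
    if len(u)<5: continue
    p=wristpt(c,o,(u.min()+u.max())/2,v,.038); L.append(np.r_[p,Rt.T@(p-o["eef_pos"]),len(u)])
L=np.array(L); print(L[[0,-1]].round(4))
k=np.polyfit(L[:,0],L[:,1],1); print("yaw",np.degrees(np.arctan(k[0])),"y at .462",np.polyval(k,.462))
p=wristpt(c,o,275.5,157,.035); print("tip",p)
E
```

```text
[[ 4.236e-01 -2.366e-01  3.800e-02  3.130e-02 -7.600e-03  8.780e-02
   1.700e+01]
 [ 4.788e-01 -2.301e-01  3.800e-02 -2.430e-02 -7.400e-03  8.720e-02
   1.500e+01]]
yaw 6.694647839054123 y at .462 -0.23211958005227684
tip [ 0.41404243 -0.23293375  0.035     ]
```

```bash
python3 - <<'E'
from h import *
for i in range(2):
    o=monitor.get_obs(); print(o["clock"],o["eef_pos"],R.from_quat(o["tool_rot"]).as_matrix()); c=vision.camera("wrist")
p=np.array([.4788,-.2301,.038]); print(p-o["eef_pos"])
for v in (157,200,240): print(wristpt(c,o,276,v,.038))
E
```

```text
2.125 [ 0.45714805 -0.22696751  0.12877185] [[-0.99360009 -0.11273075 -0.00711642]
 [-0.11275785  0.99361623  0.00352832]
 [ 0.00667324  0.00430817 -0.99996845]]
2.175 [ 0.45924154 -0.22787762  0.13124037] [[-0.99359756 -0.11295846 -0.00206526]
 [-0.11296071  0.99359894  0.0010074 ]
 [ 0.00193824  0.00123424 -0.99999736]]
[ 0.01955846 -0.00222238 -0.09324037]
[ 0.4196602 -0.2348495  0.038    ]
[ 0.45280183 -0.23117146  0.038     ]
[ 0.48628075 -0.22748609  0.038     ]
```

>>> {"fn": "move_arm", "kwargs": {"moves": [[[-0.002,-0.001,-0.05,0,45],[-0.002,-0.001,-0.09,0,45],[-0.002,-0.001,-0.117,0,45],[-0.002,-0.001,-0.117,0,20],[-0.002,-0.001,-0.117,0,20]]]}}

```text
clock: 2.85
eef_pos: [0.46, -0.2301, 0.0169]
tool_rot: [-0.057, 0.998, -0.001, 0.002]
ft_force: [-0.2, -0.7, 0.5]
grip_width: 0.0171
grasp_force: 0.0
```

>>> {"fn": "move_arm", "kwargs": {"moves": [[[0,0,0,0,14],[0,0,0,0,14],[0,0,0,0,14],[0,0,0,0,14]]]}}

```text
clock: 3.35
eef_pos: [0.4587, -0.2297, 0.015]
tool_rot: [-0.056, 0.998, -0.001, 0.001]
ft_force: [2.0, -2.1, 0.4]
grip_width: 0.0119
grasp_force: 7.6
```

>>> {"fn": "move_arm", "kwargs": {"moves": [[[0,0,0,0,13],[0,0,0,0,13],[0,0,0,0,13]]]}}

```text
clock: 3.72
eef_pos: [0.4584, -0.2296, 0.0147]
tool_rot: [-0.056, 0.998, -0.0, 0.001]
ft_force: [2.7, -2.5, 2.4]
grip_width: 0.0117
grasp_force: 22.0
```

>>> {"fn": "move_arm", "kwargs": {"moves": [[[0,0,0,0,11],[0,0,0,0,11],[0,0,0,0,11]]]}}

```text
clock: 4.1
eef_pos: [0.4584, -0.2296, 0.015]
tool_rot: [-0.056, 0.998, -0.0, 0.001]
ft_force: [1.5, -2.3, 5.1]
grip_width: 0.0106
grasp_force: 58.3
```

>>> {"fn": "move_arm", "kwargs": {"moves": [[[0,0,0,0,0],[0,0,0,0,0],[0,0,0,0,0],[0,0,0,0,0]]]}}

```text
clock: 4.6
eef_pos: [0.4585, -0.2296, 0.015]
tool_rot: [-0.056, 0.998, -0.0, 0.001]
ft_force: [2.8, -2.6, 4.9]
grip_width: 0.0108
grasp_force: 58.3
```

>>> {"fn": "move_arm", "kwargs": {"moves": [[[0,0,0.015,0,0],[0,0,0.05,0,0],[0,0,0.1,0,0],[0,0,0.15,0,0],[0,0,0.19,0,0]]]}}

```text
clock: 5.22
eef_pos: [0.4558, -0.2277, 0.2054]
tool_rot: [-0.057, 0.998, 0.001, -0.002]
ft_force: [1.2, 0.7, -2.9]
grip_width: 0.011
grasp_force: 58.7
```

>>> {"fn": "move_arm", "kwargs": {"moves": [[[0,0,0.02,0,0],[0,0,0.035,0,0],[0,0,0.035,0,0]]]}}

```text
clock: 5.6
eef_pos: [0.4573, -0.2287, 0.2395]
tool_rot: [-0.057, 0.998, 0.0, -0.0]
ft_force: [-1.0, -0.1, -2.9]
grip_width: 0.0107
grasp_force: 58.7
```

```bash
python3 - <<'E'
from h import *
o=monitor.get_obs(); print(o["eef_pos"],o["grasp_force"],o["ft_force"],o["ft_torque"])
c=vision.camera("wrist"); a=c["color"]; s=vision.camera("scene")["color"][60:270,90:310]
im=np.hstack([a[100:420,100:460],cv2.resize(s,(335,320))]); cv2.imwrite("pics/l1.png",im[:,:,::-1])
E
```

```text
[ 0.45730601 -0.22870277  0.23946404] 58.66974592208862 [-1.03040017 -0.14519415 -2.85509418] [-0.02835388  0.20672111 -0.06334016]
```

View pics/l1.png

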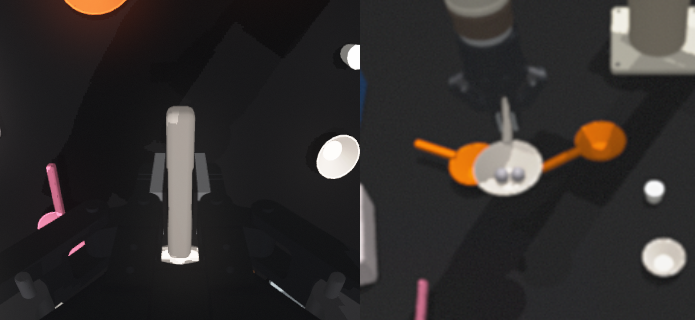

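The casserole is lifted with both balls in it and droops slightly in the grip. I'm carrying it to the balance.

>>> {"fn": "move_arm", "kwargs": {"moves": [[[0.003,0.02,0,0,0],[0.009,0.06,0,1,0],[0.017,0.11,0,2,0],[0.025,0.16,0,3,0],[0.033,0.21,0,4,0]]]}}

```text
clock: 6.32
eef_pos: [0.4898, -0.0176, 0.2377]
tool_rot: [-0.092, 0.996, 0.0, -0.002]
ft_force: [1.2, -0.8, -2.6]
grip_width: 0.0107
grasp_force: 58.7
```

>>> {"fn": "move_arm", "kwargs": {"moves": [[[0.008,0.05,0,0,0],[0.016,0.1,0,0,0],[0.024,0.15,0,0,0],[0.03,0.19,0,0,0],[0.033,0.207,0,0,0]]]}}

```text
clock: 6.95
eef_pos: [0.5228, 0.1899, 0.2374]
tool_rot: [-0.093, 0.996, -0.0, -0.002]
ft_force: [-0.6, -0.2, -2.3]
grip_width: 0.0106
grasp_force: 58.7
```

>>> {"fn": "move_arm", "kwargs": {"moves": [[[0.0,0.005,0,0,0],[0.0,0.008,0,0,0]]]}}

```text
clock: 7.2
eef_pos: [0.5234, 0.1949, 0.2388]
tool_rot: [-0.091, 0.996, -0.0, -0.001]
ft_force: [0.4, 1.2, -1.4]
grip_width: 0.0104
grasp_force: 58.7
```

```bash
python3 - <<'E'
from h import *
o=monitor.get_obs(); print(o["eef_pos"],o["tool_rot"],o["grasp_force"],o["ft_force"],o["ft_torque"])
a=vision.camera("top")["color"][80:300,60:300]; s=vision.camera("scene")["color"][100:320,260:500]
im=np.hstack([cv2.resize(a,(400,366)),cv2.resize(s,(400,366))]); cv2.imwrite("pics/p1.png",im[:,:,::-1])
E
```

```text
[0.52338525 0.19494167 0.23879127] [-9.08673347e-02  9.95862606e-01 -4.29139464e-04 -7.83007723e-04] 58.70158016681671 [ 0.41533732  1.15215141 -1.35403088] [-0.05312102  0.16322606 -0.0235602 ]
```

View pics/p1.png

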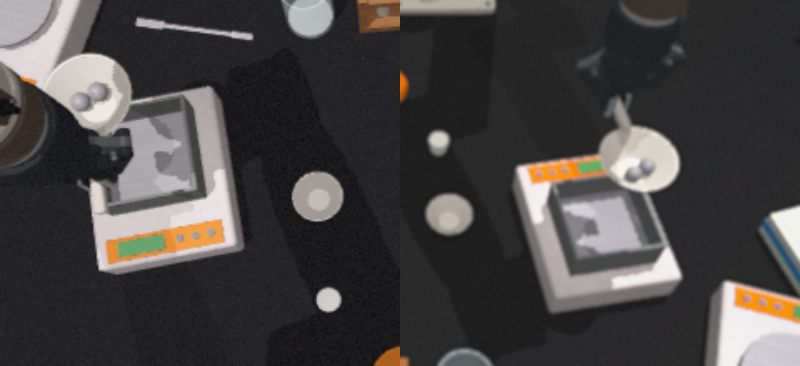

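The balls are still in the bowl and the casserole is over the shield. I'm loosening the grip gradually so it pivots nose-down.

>>> {"fn": "move_arm", "kwargs": {"moves": [[[0,0,0,0,13],[0,0,0,0,13],[0,0,0,0,13]]]}}

```text
clock: 7.68
eef_pos: [0.5239, 0.1955, 0.2396]
tool_rot: [-0.091, 0.996, 0.0, 0.0]
ft_force: [-0.1, 0.6, -3.1]
grip_width: 0.0111
grasp_force: 33.7
```

```bash
cat > look.py <<'E'
from h import *
import sys
o=monitor.get_obs(); print(o["clock"],o["eef_pos"],o["grip_width"],o["grasp_force"],o["ft_force"],o["ft_torque"])
c=vision.camera("wrist"); s=vision.camera("scene")["color"][100:320,260:500]
cv2.imwrite(f"pics/{sys.argv[1]}.png",np.hstack([cv2.resize(c["color"],(440,330)),cv2.resize(s,(360,330))])[:,:,::-1])
# handle extent in the wrist view (bright rows on the centre column)
g=c["color"].min(2); r=np.nonzero(g[:,280]>90)[0]; print("handle tip row",r[:1],"width",(g[r[0]+5]>90).sum() if len(r) else None)
E
python3 look.py q1
```

```text
7.675 [0.52386223 0.19547699 0.23956819] 0.011129338342228741 33.723177909851074 [-0.08652939  0.55771316 -3.05443231] [-0.00374667  0.24453765 -0.0511982 ]
handle tip row [118] width 166
```

>>> {"fn": "move_arm", "kwargs": {"moves": [[[0,0,0,0,13.7],[0,0,0,0,13.7],[0,0,0,0,13.7]]]}}

```text
clock: 8.15
eef_pos: [0.5232, 0.1957, 0.239]
tool_rot: [-0.091, 0.996, -0.0, -0.001]
ft_force: [-1.0, 0.2, -2.5]
grip_width: 0.0121
grasp_force: 14.1
```

```bash
python3 look.py q2
```

```text
8.15 [0.52318139 0.19572245 0.23900937] 0.01205693988735631 14.057993441820145 [-0.96304318  0.15211683 -2.47680495] [0.00091714 0.14503994 0.00023228]
handle tip row [119] width 167
```

View pics/q2.png

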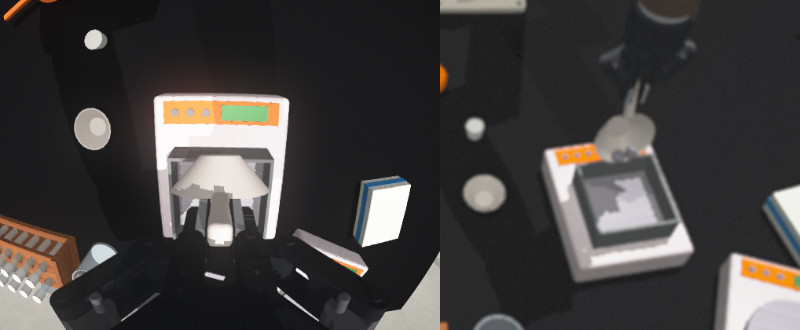

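The casserole has swung to roughly 70° with the balls at its lip inside the shield outline. I'll let it swing the rest of the way.

>>> {"fn": "move_arm", "kwargs": {"moves": [[[0,0,0,0,13.9],[0,0,0,0,13.9],[0,0,0,0,13.9],[0,0,0,0,13.9]]]}}

```text
clock: 8.75
eef_pos: [0.5238, 0.1958, 0.2394]
tool_rot: [-0.091, 0.996, 0.0, 0.0]
ft_force: [-0.2, 0.1, -2.2]
grip_width: 0.0116
grasp_force: 5.9
```

```bash
python3 look.py q3
```

```text
8.75 [0.52383274 0.19584809 0.23943468] 0.011607760851776096 5.938315317034721 [-0.24572243  0.14397134 -2.20347836] [ 0.01602227 -0.00419743  0.02691701]
handle tip row [118] width 167
```

View pics/q3.png

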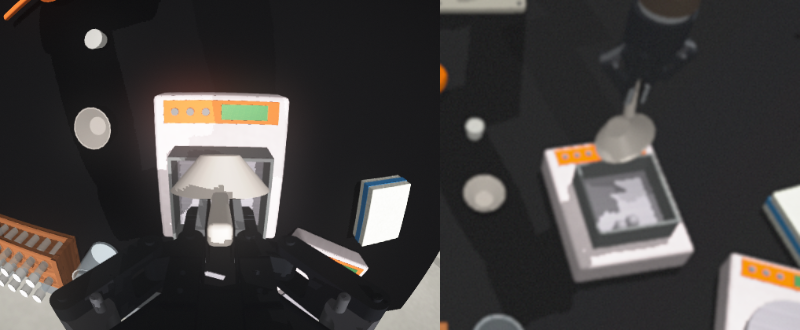

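The wrench torque is about 0, so it is hanging empty. The balls look to be on the pan at about (615,212). I'm moving away to stand the casserole up.

>>> {"fn": "move_arm", "kwargs": {"moves": [[[0,0,0.0,0,11],[0,0,0.01,0,11],[0,0,0.03,0,11],[0.004,-0.02,0.03,-1,11],[0.013,-0.06,0.03,-2,11]]]}}

```text
clock: 9.48
eef_pos: [0.537, 0.1355, 0.2696]
tool_rot: [-0.075, 0.997, -0.0, 0.0]
ft_force: [0.6, -0.4, -1.6]
grip_width: 0.0111
grasp_force: 58.5
```

>>> {"fn": "move_arm", "kwargs": {"moves": [[[0.01,-0.05,0,-2,11],[0.022,-0.1,0,-2,11],[0.033,-0.15,0,-2,11],[0.044,-0.2,0,-2,11],[0.055,-0.25,0,-2,11]]]}}

```text
clock: 10.1
eef_pos: [0.5915, -0.117, 0.2691]
tool_rot: [-0.056, 0.998, -0.0, -0.0]
ft_force: [0.1, 0.2, -1.3]
grip_width: 0.0109
grasp_force: 58.5
```

>>> {"fn": "move_arm", "kwargs": {"moves": [[[0.01,-0.05,0,0,11],[0.018,-0.085,0,0,11],[0.018,-0.096,-0.03,0,11],[0.018,-0.096,-0.07,0,11],[0.018,-0.096,-0.11,0,11]]]}}

```text
clock: 10.72
eef_pos: [0.609, -0.2119, 0.1579]
tool_rot: [-0.055, 0.998, -0.0, -0.0]
ft_force: [1.1, 1.2, -1.6]
grip_width: 0.0109
grasp_force: 58.6
```

```bash
python3 - <<'E'
from h import *
o=monitor.get_obs(); print(o["clock"],o["eef_pos"],o["tool_rot"],o["grasp_force"],o["ft_force"],o["ft_torque"])
c=vision.camera("top"); a=c["color"]; s=vision.camera("scene")["color"]
im=np.hstack([cv2.resize(a[120:250,90:220],(400,400)),cv2.resize(s[60:280,100:320],(400,400))]); cv2.imwrite("pics/r1.png",im[:,:,::-1])
E
```

```text
10.725 [ 0.60897316 -0.21189307  0.15787546] [-5.54756169e-02  9.98460013e-01 -1.96911569e-04 -1.40102573e-04] 58.647592663764954 [ 1.13985149  1.17280753 -1.58763441] [-0.01102352 -0.00542351 -0.02133052]
```

View pics/r1.png

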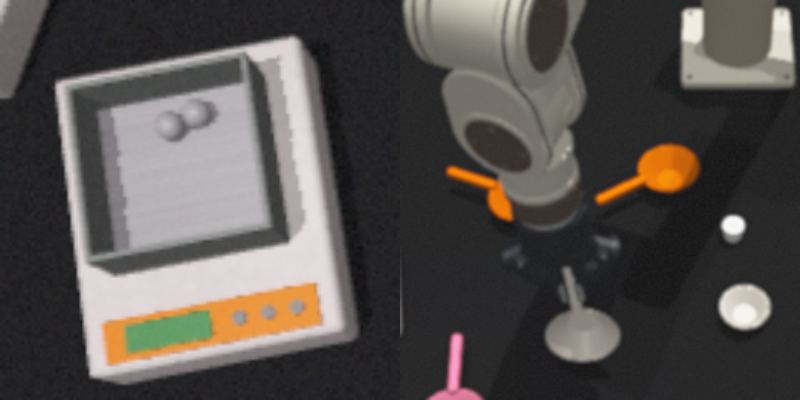

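Both balls lie on the pan at (170,125) and (197,113). Next I lower the lip until it touches the bench.

>>> {"fn": "move_arm", "kwargs": {"moves": [[[0,0,-0.02,0,11],[0,0,-0.036,0,13],[0,0,-0.04,0,13.5],[0,0,-0.042,0,13.5],[0,0,-0.042,0,13.5]]]}}

```text
clock: 11.45
eef_pos: [0.6102, -0.2103, 0.1181]
tool_rot: [-0.057, 0.998, -0.0, 0.001]
ft_force: [-0.6, 0.8, -1.5]
grip_width: 0.0118
grasp_force: 22.2
```

>>> {"fn": "move_arm", "kwargs": {"moves": [[[-0.002,0,-0.002,0,13.5],[-0.004,0,-0.004,0,13.5],[-0.006,0,-0.005,0,13.5]]]}}

```text
clock: 11.82
eef_pos: [0.605, -0.2103, 0.1135]
tool_rot: [-0.057, 0.998, -0.0, 0.002]
ft_force: [1.9, 0.4, 2.3]
grip_width: 0.0118
grasp_force: 22.6
```

```bash
python3 - <<'E'
from h import *
for i in range(3):
    o=monitor.get_obs(); print(o["clock"],o["eef_pos"],o["grasp_force"],o["grip_width"],o["ft_force"],o["ft_torque"]); vision.camera("top")
E
```

```text
11.825 [ 0.60498044 -0.21031088  0.11354019] 22.64172613620758 0.011796470304297514 [1.91312592 0.35212601 2.25069231] [ 0.06194904 -0.45134722  0.02565963]
11.875 [ 0.60468017 -0.21035675  0.11349564] 22.57581979036331 0.011418401825989537 [ 0.08475187 -0.47093428  1.12455588] [ 0.0651685  -0.41873094  0.00349052]
11.925 [ 0.60463219 -0.21032989  0.11347694] 22.568441927433014 0.01168299004015531 [ 0.4918304  -0.20892107  1.49573322] [ 0.02234952 -0.53146621  0.05338021]
```

>>> {"fn": "move_arm", "kwargs": {"moves": [[[-0.009,-0.001,-0.002,0,13.6],[-0.018,-0.002,-0.004,0,13.6],[-0.029,-0.003,-0.006,0,13.6],[-0.04,-0.0045,-0.009,0,13.6]]]}}

```text
clock: 12.48
eef_pos: [0.5626, -0.2146, 0.103]
tool_rot: [-0.057, 0.998, 0.0, -0.0]
ft_force: [0.4, 0.0, -1.0]
grip_width: 0.0116
grasp_force: 16.9
```

```bash
cat > st.py <<'E'
from h import *
o=monitor.get_obs(); c=vision.camera("scene"); print(o["clock"],o["eef_pos"],o["grasp_force"],o["grip_width"],o["ft_force"],o["ft_torque"])
w=vision.camera("wrist"); g=w["color"].min(2); sub=(g[150:,235:325]>110).astype(np.uint8)
r=np.nonzero(sub.sum(1)>8)[0]+150; print("wrist bright rows",r.min() if len(r) else None,r.max() if len(r) else None)
a=c["color"]; m=((a.min(2)>90)*255).astype(np.uint8); m[:, :140]=0; m[:,255:]=0; m[:150]=0; m[300:]=0
n,l,s,ce=cv2.connectedComponentsWithStats(m); k=1+np.argmax(s[1:,4]); print("scene blob",s[k],ce[k])
E
python3 st.py
```

```text
12.475 [ 0.56264121 -0.21458733  0.10297756] 16.871204674243927 0.011576731218778977 [ 0.39698468  0.01582285 -0.9527492 ] [ 0.141748   -0.47621147 -0.04314717]
wrist bright rows 226 297
scene blob [ 183  203   40   59 1174] [201.80068143 241.32964225]
```

>>> {"fn": "move_arm", "kwargs": {"moves": [[[-0.01,-0.001,-0.005,0,13.6],[-0.021,-0.0025,-0.01,0,13.6],[-0.032,-0.0035,-0.017,0,13.6],[-0.043,-0.005,-0.024,0,13.6]]]}}

```text
clock: 13.08
eef_pos: [0.52, -0.2198, 0.0794]
tool_rot: [-0.057, 0.998, -0.0, 0.0]
ft_force: [-0.8, 0.7, 4.0]
grip_width: 0.0115
grasp_force: 15.2
```

```bash
python3 st.py; python3 - <<'E'
from h import *
a=vision.camera("top")["color"][120:340,250:450]; s=vision.camera("scene")["color"][130:300,120:290]; w=vision.camera("wrist")["color"]
cv2.imwrite("pics/u1.png",np.hstack([cv2.resize(s,(400,400)),cv2.resize(w[120:420,130:430],(400,400))])[:,:,::-1])
E
```

```text
13.075 [ 0.51998089 -0.2197965   0.07936767] 15.184599459171295 0.01154522175738279 [-0.83936915  0.67642677  4.01888457] [ 0.09018715 -0.11858506 -0.00174407]
wrist bright rows 239 327
scene blob [ 183  193   40   67 1351] [201.97187269 236.11398964]
```

View pics/u1.png

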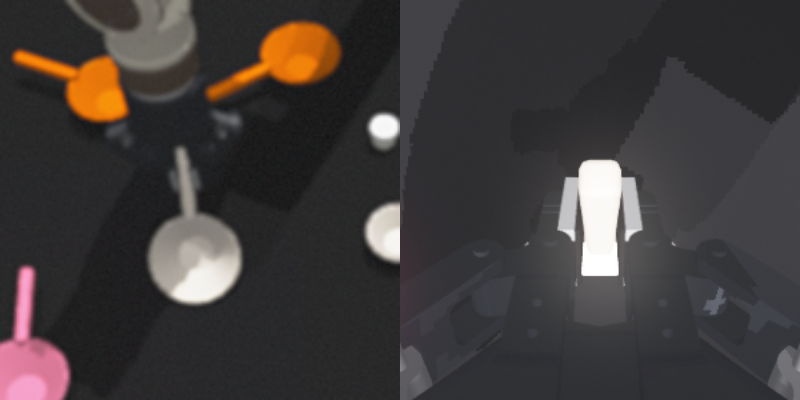

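The lip is on the bench and the bowl is rolling back up, now at about 50°. I'm continuing the arc.

>>> {"fn": "move_arm", "kwargs": {"moves": [[[-0.008,-0.001,-0.005,0,13.6],[-0.016,-0.002,-0.01,0,13.6],[-0.024,-0.003,-0.016,0,13.6],[-0.031,-0.0035,-0.022,0,13.6],[-0.037,-0.004,-0.028,0,13.6]]]}}

```text
clock: 13.95
eef_pos: [0.4833, -0.2237, 0.051]
tool_rot: [-0.056, 0.998, -0.0, 0.0]
ft_force: [2.5, -0.7, 0.5]
grip_width: 0.0118
grasp_force: 14.0
```

```bash
python3 st.py
```

```text
13.95 [ 0.4832835  -0.22373357  0.05095319] 13.963434398174286 0.011769416846639631 [ 2.53884613 -0.65430411  0.54405599] [ 0.00780292 -0.41668089  0.01603371]
wrist bright rows 221 363
scene blob [ 183  187   40   66 1345] [201.9732342  229.91672862]
```

>>> {"fn": "move_arm", "kwargs": {"moves": [[[-0.005,-0.0005,-0.006,0,13.6],[-0.01,-0.001,-0.013,0,13.6],[-0.014,-0.0015,-0.02,0,13.6],[-0.018,-0.002,-0.028,0,13.6],[-0.021,-0.002,-0.036,0,13.6]]]}}

```text
clock: 14.68
eef_pos: [0.4624, -0.2258, 0.0148]
tool_rot: [-0.056, 0.998, -0.0, -0.0]
ft_force: [-0.1, 0.6, 2.1]
grip_width: 0.0113
grasp_force: 14.1
```

```bash
python3 st.py
```

```text
14.675 [ 0.4623711  -0.22581202  0.01482632] 14.083727449178696 0.011296114887463732 [-0.11141379  0.5523918   2.13179372] [-0.06355031 -0.18116434 -0.02257829]
wrist bright rows 214 363
scene blob [ 183  189   39   57 1129] [202.23206377 226.10983171]
```

>>> {"fn": "move_arm", "kwargs": {"moves": [[[0,0,0,0,14.5],[0,0,0,0,17],[0,0,0,0,25],[0,0,0,0,40],[0,0,0,0,45]]]}}

```text
clock: 15.4
eef_pos: [0.4628, -0.2256, 0.0154]
tool_rot: [-0.057, 0.998, -0.0, 0.0]
ft_force: [0.7, 0.7, -0.6]
grip_width: 0.0381
grasp_force: 0.0
```

>>> {"fn": "move_arm", "kwargs": {"moves": [[[0,0,0.02,0,45],[0,0,0.06,0,45],[0,0,0.12,0,45],[-0.05,0.05,0.17,0,45],[-0.1,0.1,0.2,0,45]]]}}

```text
clock: 16.02
eef_pos: [0.3871, -0.1495, 0.2006]
tool_rot: [-0.056, 0.998, -0.0, 0.001]
ft_force: [0.4, 0.7, 1.3]
grip_width: 0.0382
grasp_force: 0.0
```

>>> {"fn": "move_arm", "kwargs": {"moves": [[[0,0.06,0,0,45],[0,0.12,0,0,45],[0,0.15,0,0,45],[0,0.15,0,0,45]]]}}

```text
clock: 16.52
eef_pos: [0.3868, 0.0018, 0.199]
tool_rot: [-0.059, 0.998, 0.0, 0.0]
ft_force: [-0.2, -0.2, 0.8]
grip_width: 0.0382
grasp_force: 0.0
```

```bash
python3 - <<'E'
from h import *
t=vision.camera("top"); a=t["color"]; hsv=cv2.cvtColor(a,cv2.COLOR_RGB2HSV)
m=((hsv[...,2]>110)&(hsv[...,1]<70)).astype(np.uint8)*255
n,l,st,ce=cv2.connectedComponentsWithStats(m)
for k in range(1,n):
    if 300<ce[k][0]<400 and 150<ce[k][1]<265 and st[k][4]>50:
        c=max(cv2.findContours((l==k).astype(np.uint8),cv2.RETR_EXTERNAL,cv2.CHAIN_APPROX_NONE)[0],key=cv2.contourArea)
        op=cv2.morphologyEx(cv2.drawContours(np.zeros_like(m),[c],-1,255,-1),cv2.MORPH_OPEN,cv2.getStructuringElement(cv2.MORPH_ELLIPSE,(17,17)))
        cs=cv2.findContours(op,cv2.RETR_EXTERNAL,cv2.CHAIN_APPROX_NONE)[0]
        print(st[k],ce[k])
        if cs:
            P=np.array([onplane(t,u,v,.032)[:2] for u,v in max(cs,key=cv2.contourArea)[:,0]],np.float32); print(cv2.minEnclosingCircle(P), cv2.fitEllipse(P))
            H=np.array([onplane(t,u,v,.038)[:2] for u,v in c[:,0]]); d=H-P.mean(0); i=np.linalg.norm(d,axis=1).argmax(); print("tip",H[i],np.linalg.norm(d[i]))
g=cv2.cvtColor(a[120:220,95:200],cv2.COLOR_RGB2GRAY)
print("pan circles",cv2.HoughCircles(cv2.resize(g,None,fx=4,fy=4),cv2.HOUGH_GRADIENT,1,25,param1=80,param2=18,minRadius=14,maxRadius=26))
o=monitor.get_obs(); print(o["clock"],o["eef_pos"],o["ft_force"])
cv2.imwrite("pics/fin.png",a[:,:,::-1])
E
```

```text
[ 326  172   43   76 1606] [348.18244085 197.40410959]
((0.5531551837921143, -0.21426129341125488), 0.04661554843187332) ((0.5537028908729553, -0.21447628736495972), (0.09038493782281876, 0.09043808281421661), 27.755451202392578)
tip [ 0.43233592 -0.22985735] 0.12254192394975016
pan circles None
16.575 [0.386883   0.00077243 0.19892501] [ 0.45159124 -0.75591149  0.75091953]
```

```bash
python3 -c "
from workcell import job
print(job.job_done())"
```

```text
the job is handed in; nothing more can be done
None
```

I dropped both balls onto the shielded balance's pan (seen there before I set the casserole down), stood the empty casserole upright on the bench near its starting place, clear of the balance, and handed the job in at about 16.6 s; no verdict was returned.

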